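# Index the sample carousel to the tall vial

### The arm

A 6-joint arm with a two-finger parallel gripper is mounted at the origin on a cart in front of the work surface, level with it; the furniture and walls round the work are solid. World frame = base frame: x ahead of the robot, y to its left, z up, the work surface at z = 0. Lengths are in m, angles in rad, forces in N, time in s.
With the tool pointing down it reaches from about 0.25 to 0.775 m from the base axis. Payload 4 kg.
Tool frame: the origin (TCP) lies at the very end of the fingers, on their centre line; the grasp point (between the pads) lies 19 mm behind it; z points along the fingers, y is the line along which they close (so a half turn about z gives the same grasp; the last joint's range is limited). The gripper opens to 94 mm and grips with 3 to 60 N. Pads are 16 mm wide; open, the fingers measure 119 mm over their backs; the gripper's body (75 mm by 177 mm) begins 78 mm behind the grasp point.
Start: joints at [1.188, 0.087, 1.371, -0, 1.684, -0.103], TCP at [0.152, 0.529, 0.206] pointing down, gripper open.
Joint ranges: [-3.1, 3.1], [-0.76, 2.03], [0.27, 2.55], [-1.08, 4.22], [0.17, 2.65], [-2.57, 2.57]. Speed limits (rad/s): [2.79, 2.79, 3.14, 3.14, 3.14, 3.14].

### API

Orientations are given as [roll, pitch, yaw] about the fixed x, y, z axes, in that order (R = Rz(yaw) Ry(pitch) Rx(roll)).
In Python, from bench import robot, snapshot, finder gives the robot as it stands.
- The arm moves only by the tool drive_tool, never from a script. Its argument "deltas" is text: rows parted by semicolons, each of 7 numbers parted by spaces: the shift along the tool's x, y, z each as a share of 100 mm, from -1 to 1, then the turn, a rotation vector about the tool's x, y, z each as a share of 90 degrees, from -1 to 1, then the finger opening in mm, from 0 to 94. In form: tx ty tz rx ry rz gripper; .... A call has 1 to 5 rows; each row is the pose to reach, as a shift and turn from the pose commanded when the call began, along the tool's axes at that moment; what a row does not reach only later rows make up. A row lasts 1/10 s, in which the tool goes at most 50 mm and 8.59 degrees, less where a joint would pass 70% of its speed; a pose out of reach is approached as far as the arm can. A call with a number of a shift or a turn outside -1 to 1 is refused whole. A call with a gripper value outside its range is refused whole. The fingers move at their own pace and stop on an object; the grip force is fixed at half the most. Time passes only in rows, so rows that repeat a pose let the fingers close. It gives the time, the measured TCP pose, the force, the opening and the grip force at its end, in the units of the state.
- robot.get_obs(): the state, without advancing time (a new reading comes with each control period).
- snapshot(name): name is "scene" or "side" or "wrist"; returns a dict with "img" (400x640x3 uint8, red, green, blue), "fx", "fy", "cx", "cy" (pixels), "T" (4x4, takes a point from camera to world coordinates); the wrist camera has in their place "hand_eye" (4x4, takes a point from camera to tool coordinates, whose origin is the TCP and whose axes are the flange's). Camera axes: x right, y up, looking along -z (the intrinsics and any distortion apply to the point x, -y, -z); pixel columns grow to the right and rows downward; lengths in m; the calibration is good to about 2 mm. A picture is of the moment at which its call begins: read the wrist's pose just before it. There is no depth.
- robot.close_job(): hands the job in; it is judged then, once.
Trained networks look in the newest picture that a camera, given by its name, has taken for a name from the list of things; names that differ only in an ending like _2 or _b are one class to them, and where a whole thing is asked for, a point or a joint stands for the part that bears it (a point fixed in the world has none). Each returns a list of dicts, best first, with "confidence" (0 to 1); they miss things now and then, are a little off and sometimes report something else, mostly with a low value. They report only what shows in the picture. A call takes as long as a camera call.
- finder.look_for(camera, thing): "xy" ([column, row] in pixels, amid what is visible of it).
- finder.masks_of(camera, thing): "region" (400x640 bool, what is visible of it) and "xy" ([column, row] in pixels, amid what is visible of it).
- finder.landmark_of(camera, thing): "xy" ([column, row] in pixels: a listed point, or the origin of a listed thing).
The state is a dict: "time": time; "joint_positions": joint angles; "qvel": joint speeds; "joint_torque": joint torques, N m; "tool_pos": TCP position; "ee_rot": TCP orientation; "wrist_force": force on the tool from outside, world axes, zero at the start; "wrist_torque": the same for the moment, N m; "width": finger opening in m; "finger_force": force on a finger pad.
Only numpy, scipy, OpenCV 4.12 (cv2) and the standard library are available. Lean on these libraries where they do the work, as an engineer would, in place of code of your own. Each camera call takes 0.05 s, during which the arm holds its last target. There are 200 camera calls.

### The job

The tall vial stands in the pocket just to one side of the needle guide. Press the carousel's spring plunger in with a fingertip, swing the drum round by it one step, whichever way brings the tall vial under the needle guide, and let the plunger spring up fully into that notch so that the drum is locked again. Do not touch, lift or carry the vials, and leave the things around the carousel alone.

Things in the scene. Friction and masses are not known exactly. Their poses are not given: they have to be found in the camera images.
- carousel: Hand-indexed vial carousel, fixed: grey foot, steel index plate (172 mm across, 34 to 39 mm above the bench) with eight 13.5 mm rim notches 45 degrees apart, turning aluminium drum. Origin on the drum's axis at bench height; x axis points to the needle-guide column (13 mm post, 105 mm from the axis, 164 mm high), z up; yaw within 25 degrees. At the start the plunger is on the -x side.
- table (a joint): Turn of the drum, rad: 0 at the start, positive anticlockwise from above, stops at +-1.65. Drum 146 mm across, top 70 mm above the bench; eight vial pockets, 24.5 mm wide, 20 mm deep, 45 degrees (0.785 rad) apart, 52 mm from the axis; with the plunger in a notch one is under the guide. Turns easily (about 0.06 N m), stays where left; locked while the plunger is up in a notch.
- plunger (a joint): How far the plunger is pressed in, m: 0 up (pin in a notch, about 1 degree of play), 0.010 at the stop. Spring 3 N at the top, 5.5 N at the stop. The pin is clear of the plate from 0.007; between notches it stays down, riding under the plate. Let go within 2 mm of a notch (at the pin) it springs up by itself; if it stopped short, push the drum on until it does.
- plunger_top (a point): Centre of the top of the plunger's round black knob (27 mm across, 77 mm above the bench when up). Pressed straight down. On a bracket of the drum, 98 mm from the axis, and goes round with it; its pin is 80 mm from the axis. On each side of it, along the turning direction, stands a steel ear as high as the knob (58 mm clear between them); a closed fingertip fits between and can drag the knob.
- guide_tip (a point): Lower tip of the steel needle guide, on the arm of the column, 121 mm above the bench and right above the pocket circle.
- table_axis (a point): The drum's upright axis at the height of its top face, 70 mm above the bench (a steel hub there stands 14 mm higher). Left of the carousel stands a big grey instrument cabinet, its near corner about 0.55 m from the robot base, 0.05 to 0.1 m left of straight ahead, and behind the carousel a monitor: come from the robot's side.
- tall_vial: The tall clear glass vial (22 mm across, 62 mm high), loose in a drum pocket next to the one under the guide, on either side of it. Origin: centre of its underside, 50 mm above the bench when it stands in its pocket; z axis along the vial, up.
- short_vial_a: Short glass vial with a metal cap (22 mm across, 38 mm high), loose in the pocket on the other side of the guide. Origin: centre of its underside.
- short_vial_b: Short vial like it, in the pocket under the guide at the start. Origin: centre of its underside.
- short_vial_c: Short vial like it, in a pocket on the plunger's half of the drum. Origin: centre of its underside.
- rinse_bottle: Bystander: brown bottle, 55 mm across, 105 mm high. Origin: centre of its underside.
- septa_pot: Bystander: low white pot, 41 mm across, 42 mm high. Origin: centre of its underside.
- microsyringe: Bystander: thin glass syringe lying on the bench, 177 mm long. Origin: underside, mid-length.
- tweezers: Bystander: steel tweezers lying on the bench, 122 mm long. Origin: underside, mid-length.

How it is judged:
By the outcome, as a careful person would: the job done as asked, in the order asked, and still so for the second after the job is handed in, with the robot touching nothing.
It also fails if it takes over 38 s, if anything falls off the work surface, if the arm or the gripper's body presses on something with over 40 N, if the wrist force passes 120 N, or if a joint passes its speed limit or range.

## Working session

There is one attempt and no reset: what is moved stays moved. The work goes in short steps, Python scripts to look and compute and a tool call to move; the robot and the scene stay as the last step left them, time stands still between calls to the robot, and variables do not carry over. Pictures are saved under pics/ and viewed, at most 10 in all, crops included, and the job is handed in when it is done.

Besides the shell and the picture viewer there is one more tool, called after "Emit:" as name(argument=value, ...) on one line, values as JSON. drive_tool: Moves the arm, as the interface text tells. Shift numbers are shares of 100 mm and turn numbers shares of 90 degrees, none past 1 either way. Its arguments: {"type":"object","properties":{"deltas":{"type":"string"}},"required":["deltas"]}

```bash
mkdir -p pics; cat > h.py <<'E'
import numpy as np, cv2
from scipy.optimize import least_squares
from bench import robot, snapshot, finder
def ray(s,xy,T=None):
    T=np.array(s["T"]) if T is None else T
    d=np.array([(xy[0]-s["cx"])/s["fx"],-(xy[1]-s["cy"])/s["fy"],-1.])
    d=T[:3,:3]@d
    return T[:3,3],d/np.linalg.norm(d)
def atz(s,xy,z,T=None):
    o,d=ray(s,xy,T); return o+d*(z-o[2])/d[2]
def tri(rs):
    A=sum(np.eye(3)-np.outer(d,d) for o,d in rs); b=sum((np.eye(3)-np.outer(d,d))@o for o,d in rs)
    return np.linalg.solve(A,b)
E
python3 - <<'E'
from h import *
S={}
for c in("scene","side"):
    S[c]=s=snapshot(c); cv2.imwrite(f"pics/{c}0.png",s["img"][...,::-1]); print(c,[k for k in s if k!="img"],np.round(s["T"],3).tolist())
H=dict(plunger_top=.077,guide_tip=.121,table_axis=.07,tall_vial=.05,short_vial_a=.05,carousel=0,rinse_bottle=0,septa_pot=0,microsyringe=0,tweezers=0)
for t,z in H.items():
    for c in S:
        for r in finder.landmark_of(c,t)[:3]:
            print(t,c,np.round(r["xy"]),round(r["confidence"],2),np.round(atz(S[c],r["xy"],z),3))
print(robot.get_obs())
E
```

```text
scene ['fx', 'fy', 'cx', 'cy', 'T'] [[-0.618, 0.55, -0.561, -0.0], [-0.786, -0.442, 0.432, 0.157], [-0.01, 0.708, 0.706, 0.785], [0.0, 0.0, 0.0, 1.0]]
side ['fx', 'fy', 'cx', 'cy', 'T'] [[-0.914, 0.25, -0.32, 0.266], [-0.406, -0.571, 0.714, 0.371], [-0.004, 0.782, 0.623, 0.64], [0.0, 0.0, 0.0, 1.0]]
plunger_top scene [320. 235.] 0.47 [ 0.48  -0.216  0.077]
plunger_top side [337. 227.] 0.66 [ 0.483 -0.213  0.077]
plunger_top side [305. 199.] 0.19 [ 0.584 -0.271  0.077]
plunger_top side [292. 284.] 0.17 [ 0.502 -0.041  0.077]
guide_tip scene [293. 166.] 0.82 [ 0.624 -0.261  0.121]
guide_tip scene [282. 198.] 0.33 [ 0.565 -0.193  0.121]
guide_tip side [283. 182.] 0.81 [ 0.629 -0.256  0.121]
table_axis scene [304. 201.] 0.9 [ 0.575 -0.248  0.07 ]
table_axis side [307. 204.] 0.94 [ 0.577 -0.265  0.07 ]
tall_vial side [305. 202.] 0.57 [ 0.595 -0.294  0.05 ]
short_vial_a scene [292. 222.] 0.59 [ 0.559 -0.207  0.05 ]
short_vial_a scene [281. 199.] 0.55 [ 0.626 -0.227  0.05 ]
short_vial_a scene [299. 188.] 0.5 [ 0.627 -0.275  0.05 ]
short_vial_a side [283. 217.] 0.62 [ 0.617 -0.223  0.05 ]
sh
[... 721 characters left out ...]
-0.258  0.   ]
{'time': 1.1, 'joint_positions': array([ 1.18791014e+00,  8.71924879e-02,  1.37071770e+00, -1.31709231e-05,
        1.68356146e+00, -1.03110103e-01]), 'qvel': array([ 0.00033695,  0.00068226,  0.00070572, -0.00151421, -0.0009759 ,
        0.00106332]), 'joint_torque': array([ 8.98354865e-04, -3.40033364e+01, -3.02618408e+01,  7.18573225e-02,
        2.34829687e-02, -1.08271647e-05]), 'tool_pos': array([0.15190051, 0.52863289, 0.205501  ]), 'ee_rot': array([3.14147364e+00, 2.54716485e-05, 2.86181508e+00]), 'wrist_force': array([-0.09199136, -0.6526727 , -0.18002343]), 'wrist_torque': array([0.01200139, 0.04211384, 0.01308199]), 'finger_force': 0.0, 'width': 0.09381258633090243}
```

View pics/scene0.png

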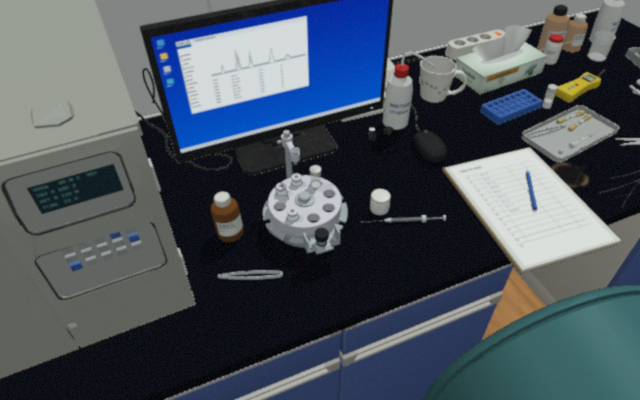

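View pics/side0.png

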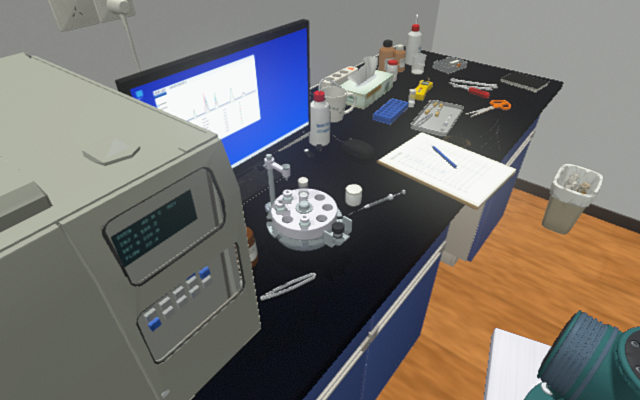

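The scene view shows the carousel around (305,210), the guide column at (290,150), the plunger at (321,236), the bottle at (227,218) and the pot at (380,202). I'll enlarge the carousel in both views.

```bash
python3 - <<'E'
from h import *
a=cv2.imread("pics/scene0.png")[120:260,250:360];b=cv2.imread("pics/side0.png")[145:260,250:360]
b=cv2.copyMakeBorder(b,0,25,0,0,0)
im=cv2.resize(np.hstack([a,b]),None,fx=3.6,fy=3.6,interpolation=cv2.INTER_CUBIC);cv2.imwrite("pics/crop0.png",im);print(im.shape)
E
```

```text
(504, 792, 3)
```

View pics/crop0.png

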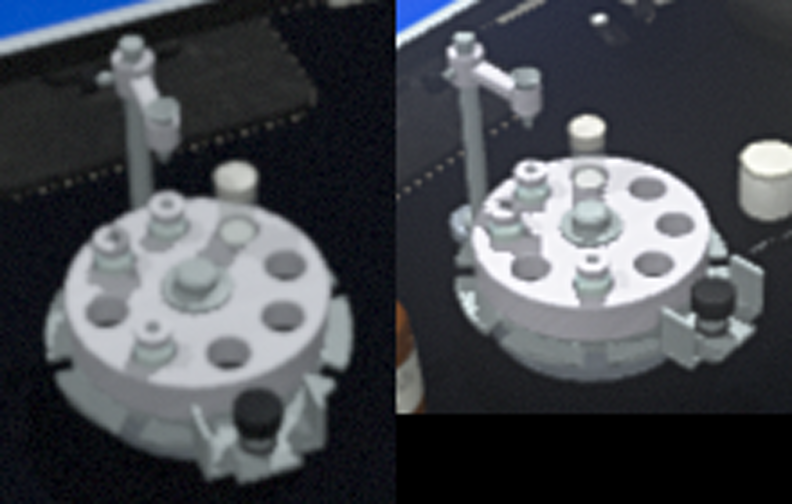

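Both views show the tall vial, with its white top, just right of the guide, i.e. clockwise of it. So the drum has to turn anticlockwise (+), which takes the plunger to the robot's right. The things in the way on that side are only low.

I'll start the move, turning the tool yaw to π so its axes line up with the world.

Emit:
drive_tool(deltas="-0.71 -0.84 0 0 0 -0.178 0; -0.71 -0.84 0 0 0 -0.178 0; -0.71 -0.84 0 0 0 -0.178 0")

```text
time: 1.4
tool_pos: [0.198, 0.4252, 0.2055]
ee_rot: [-3.14, 0.001, 3.14]
wrist_force: [0.1, 0.1, 0.9]
width: 0.0734
finger_force: 0.0
```

```bash
python3 - <<'E'
from h import *
from bench import robot
o=robot.get_obs();print(o["tool_pos"],o["ee_rot"],o["joint_positions"])
S={c:snapshot(c) for c in("scene","side")}
for p in [(193,300),(0,370),(143,120)]: print("cab",atz(S["scene"],p,0).round(3))
D=[]
for c in S:
    for t in("plunger_top","guide_tip","table_axis","carousel"):
        r=finder.landmark_of(c,t)
        if r and r[0]["confidence"]>.4: D.append((c,t,np.array(r[0]["xy"])))
P=lambda v:dict(plunger_top=[v[0]-.098*np.cos(v[2]),v[1]-.098*np.sin(v[2]),.077],guide_tip=[v[0]+.052*np.cos(v[2]),v[1]+.052*np.sin(v[2]),.121],table_axis=[v[0],v[1],.07],carousel=[v[0],v[1],0])
def res(v):
    out=[]
    for c,t,xy in D:
        s=S[c];T=np.linalg.inv(s["T"]);q=T[:3,:3]@np.array(P(v)[t])+T[:3,3]
        out+=[s["fx"]*q[0]/-q[2]+s["cx"]-xy[0],s["fy"]*-q[1]/-q[2]+s["cy"]-xy[1]]
    return out
f=least_squares(res,[.578,-.254,-.3],loss="soft_l1");print(f.x,np.degrees(f.x[2]),[(d[0],d[1]) for d in D],np.round(res(f.x),1));print(P(f.x))
E
```

```text
[0.1980136  0.42524742 0.20552174] [-3.14029959e+00  7.95740135e-04  3.13984125e+00] [ 1.01507754e+00 -9.37416858e-02  1.55108883e+00 -1.36585438e-03
  1.68492647e+00 -5.54121954e-01]
cab [0.556 0.023 0.   ]
cab [0.633 0.337 0.   ]
cab [ 1.131 -0.14   0.   ]
[ 0.5778582  -0.25361198 -0.34650162] -19.853080388583905 [('scene', 'plunger_top'), ('scene', 'guide_tip'), ('scene', 'table_axis'), ('scene', 'carousel'), ('side', 'plunger_top'), ('side', 'guide_tip'), ('side', 'table_axis'), ('side', 'carousel')] [ 0.1 -2.5 -0.7 -0.6 -0.9  0.3 -0.2  2.8  0.1  0.5  1.7 -1.2 -0.   0.3
  0.4 -1.4]
{'plunger_top': [np.float64(0.4856826779051111), np.float64(-0.22033025270813147), 0.077], 'guide_tip': [np.float64(0.6267676602692109), np.float64(-0.2712716676013363), 0.121], 'table_axis': [np.float64(0.577858199716323), np.float64(-0.2536119771050253), 0.07], 'carousel': [np.float64(0.577858199716323), np.float64(-0.2536119771050253), 0]}
```

Emit:
drive_tool(deltas="-0.5 -1 0 0 0 0 0; -0.5 -1 0 0 0 0 0; -0.5 -1 0 0 0 0 0")

```text
time: 2.2
tool_pos: [0.248, 0.326, 0.2056]
ee_rot: [-3.141, 0.001, 3.138]
wrist_force: [-0.5, 0.7, 0.1]
width: 0.0095
finger_force: 0.0
```

Emit:
drive_tool(deltas="-0.5 -1 0 0 0 0 0; -0.5 -1 0 0 0 0 0; -0.5 -1 0 0 0 0 0")

```text
time: 2.5
tool_pos: [0.2984, 0.2258, 0.2057]
ee_rot: [-3.141, 0.001, 3.137]
wrist_force: [-0.4, -0.4, 0.5]
width: 0.0003
finger_force: 0.0
```

Emit:
drive_tool(deltas="-0.4 -1 0 0 0 0 0; -0.4 -1 0 0 0 0 0; -0.4 -1 0 0 0 0 0")

```text
time: 2.8
tool_pos: [0.3385, 0.1249, 0.2056]
ee_rot: [-3.14, 0.001, 3.134]
wrist_force: [0.5, 0.4, 0.3]
width: 0.0003
finger_force: 0.0
```

Emit:
drive_tool(deltas="-0.3 -1 0 0 0 0 0; -0.3 -1 0 0 0 0 0; -0.3 -1 0 0 0 0 0")

```text
time: 3.1
tool_pos: [0.3681, 0.0249, 0.2054]
ee_rot: [-3.141, 0.0, 3.134]
wrist_force: [-0.4, 0.8, 0.4]
width: 0.0006
finger_force: 0.0
```

Emit:
drive_tool(deltas="-0.3 -1 0 0 0 0 0; -0.3 -1 0 0 0 0 0; -0.3 -1 0 0 0 0 0")

```text
time: 3.4
tool_pos: [0.398, -0.0741, 0.205]
ee_rot: [-3.141, -0.001, 3.137]
wrist_force: [0.1, 0.8, -0.4]
width: 0.0006
finger_force: 0.0
```

Emit:
drive_tool(deltas="-0.1 -1 0 0 0 0 0; -0.1 -1 0 0 0 0 0; -0.1 -1 0 0 0 0 0; -0.1 -1 0 0 0 0 0")

```text
time: 3.8
tool_pos: [0.4074, -0.1704, 0.2051]
ee_rot: [3.139, -0.001, 3.141]
wrist_force: [-0.2, 1.3, -0.5]
width: 0.0004
finger_force: 0.0
```

```bash
cat >> h.py <<'E'
from scipy.spatial.transform import Rotation
def wrist(name,things):
    o=robot.get_obs();W=np.eye(4);W[:3,:3]=Rotation.from_euler("xyz",o["ee_rot"]).as_matrix();W[:3,3]=o["tool_pos"]
    s=snapshot("wrist");T=W@np.array(s["hand_eye"]);cv2.imwrite(f"pics/{name}.png",s["img"][...,::-1])
    print(o["time"],o["tool_pos"].round(4),"cam",T[:3,3].round(3),"look",-T[:3,2].round(2))
    for t,z in things.items():
        for r in finder.landmark_of("wrist",t)[:2]: print(t,np.round(r["xy"]),round(r["confidence"],2),atz(s,r["xy"],z,T).round(4))
E
python3 - <<'E'
from h import *
wrist("w1",dict(plunger_top=.077,table_axis=.07,guide_tip=.121,tall_vial=.05,carousel=0))
E
```

```text
3.8 [ 0.4074 -0.1704  0.2051] cam [ 0.337 -0.171  0.384] look [ 0.25  0.   -0.97]
plunger_top [273. 265.] 0.59 [ 0.4841 -0.2174  0.077 ]
guide_tip [272. 267.] 0.37 [ 0.4652 -0.2117  0.121 ]
tall_vial [207. 348.] 0.73 [ 0.5997 -0.3003  0.05  ]
```

View pics/w1.png

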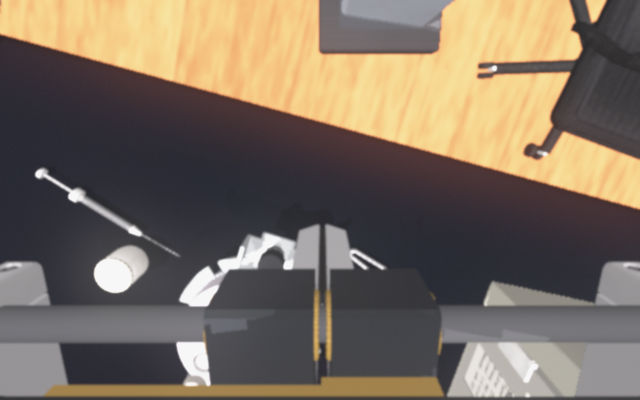

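The wrist view shows the knob at (273,258), left of the closed fingers, and the network's position for it agrees with the fit. The knob is at about (0.485, -0.218), and the tall vial at about (0.600, -0.300) lies clockwise of the guide, as expected. I'll move over the knob.

Emit:
drive_tool(deltas="-0.77 -0.45 0 0 0 0 0; -0.77 -0.45 0.5 0 0 0 0; -0.77 -0.45 1 0 0 0 0; -0.77 -0.45 1 0 0 0 0; -0.77 -0.45 1 0 0 0 0")

```text
time: 4.6
tool_pos: [0.4823, -0.2152, 0.1032]
ee_rot: [3.138, -0.005, -3.141]
wrist_force: [0.6, -0.6, 0.5]
width: 0.0005
finger_force: 0.0
```

```bash
python3 - <<'E'
from h import *
o=robot.get_obs();print(o["tool_pos"],o["ee_rot"],o["joint_positions"].round(2))
ims=[]
for c in("scene","side"):
    s=snapshot(c);r=finder.landmark_of(c,"plunger_top")
    for q in r[:1]: print(c,q["xy"],q["confidence"],atz(s,q["xy"],.077).round(4))
    T=np.linalg.inv(s["T"]);q=T[:3,:3]@o["tool_pos"]+T[:3,3];u=[s["fx"]*q[0]/-q[2]+s["cx"],s["cy"]+s["fy"]*q[1]/q[2]];print("tcp px",u)
    ims.append(s["img"][180:270,270:370,::-1])
cv2.imwrite("pics/c2.png",cv2.resize(np.hstack(ims),None,fx=4,fy=4,interpolation=cv2.INTER_CUBIC))
E
```

```text
[ 0.482268   -0.21517034  0.10319133] [ 3.13832643 -0.00515822 -3.1409556 ] [-0.53  0.09  1.58  0.    1.49 -2.1 ]
tcp px [np.float64(319.31561016206325), np.float64(224.96595796735414)]
side [337.0, 224.7] 0.65 [ 0.4863 -0.2205  0.077 ]
tcp px [np.float64(338.19755416199985), np.float64(217.2053753385422)]
```

View pics/c2.png

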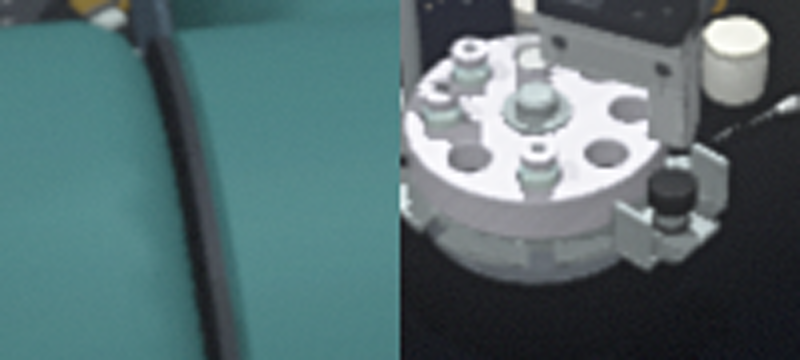

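The tip hangs just over the knob in the side view. Pressing in steps.

Emit:
drive_tool(deltas="-0.03 -0.03 0.15 0 0 0 0; -0.03 -0.03 0.25 0 0 0 0; -0.03 -0.03 0.31 0 0 0 0; -0.03 -0.03 0.31 0 0 0 0")

```text
time: 5.2
tool_pos: [0.4866, -0.2197, 0.0738]
ee_rot: [3.141, -0.001, 3.141]
wrist_force: [0.1, 0.2, 4.3]
width: 0.0001
finger_force: 1.7
```

Emit:
drive_tool(deltas="0 0 0.03 0 0 0 0; 0 0 0.05 0 0 0 0; 0 0 0.05 0 0 0 0")

```text
time: 5.5
tool_pos: [0.4866, -0.2198, 0.0696]
ee_rot: [3.142, -0.0, 3.141]
wrist_force: [-2.0, 0.7, 4.7]
width: 0.0004
finger_force: 2.2
```

Emit:
drive_tool(deltas="0 0 0.03 0 0 0 0; 0 0 0.03 0 0 0 0")

```text
time: 5.7
tool_pos: [0.4866, -0.2198, 0.0672]
ee_rot: [-3.142, -0.0, 3.141]
wrist_force: [-3.2, 0.5, 5.8]
width: 0.001
finger_force: 2.6
```

Emit:
drive_tool(deltas="0.024 -0.072 0.01 0 0 0 0; 0.041 -0.147 0.015 0 0 0 0; 0.053 -0.223 0.015 0 0 0 0; 0.058 -0.299 0.015 0 0 0 0; 0.058 -0.376 0.015 0 0 0 0")

```text
time: 6.2
tool_pos: [0.4827, -0.2581, 0.067]
ee_rot: [-3.14, 0.005, -3.142]
wrist_force: [0.5, 0.9, 7.8]
width: 0.0006
finger_force: 3.8
```

```bash
python3 - <<'E'
from h import *
o=robot.get_obs();print(o["tool_pos"],o["wrist_force"])
s=snapshot("side")
for t,z in dict(plunger_top=.067,tall_vial=.05,table_axis=.07).items():
    for q in finder.landmark_of("side",t)[:2]: print(t,q["xy"],q["confidence"],atz(s,q["xy"],z).round(4))
cv2.imwrite("pics/c3.png",cv2.resize(s["img"][150:270,250:390,::-1],None,fx=5,fy=5,interpolation=cv2.INTER_CUBIC))
E
```

```text
[ 0.48269144 -0.25806458  0.06700208] [0.54907136 0.9431855  7.82220695]
plunger_top [345.1, 219.7] 0.55 [ 0.4802 -0.253   0.067 ]
tall_vial [297.2, 201.5] 0.5 [ 0.6124 -0.2871  0.05  ]
table_axis [306.0, 203.9] 0.87 [ 0.5787 -0.2649  0.07  ]
table_axis [342.9, 217.6] 0.19 [ 0.4859 -0.2542  0.07  ]
```

View pics/c3.png

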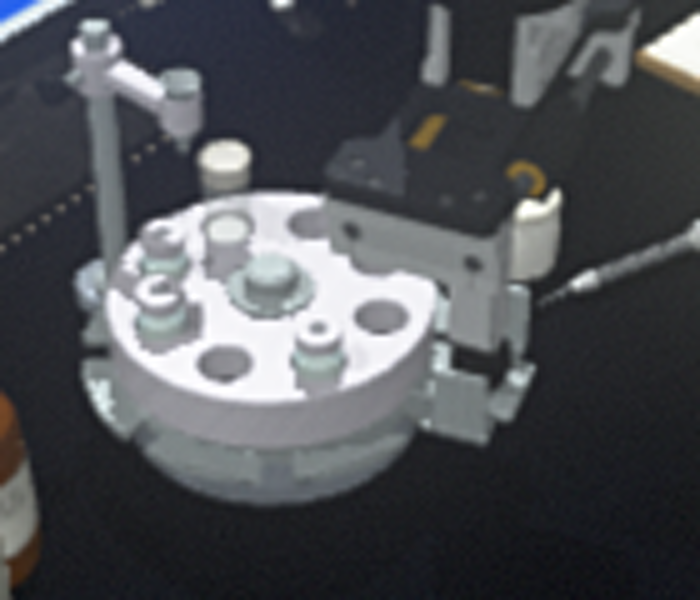

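The drum follows the fingertip, and the tall vial is halfway to the guide. Doing the rest of the step.

Emit:
drive_tool(deltas="-0.006 -0.076 0 0 0 0 0; -0.019 -0.151 0 0 0 0 0; -0.037 -0.226 0 0 0 0 0; -0.061 -0.298 0 0 0 0 0; -0.088 -0.365 0 0 0 0 0")

```text
time: 6.9
tool_pos: [0.4916, -0.2946, 0.067]
ee_rot: [-3.14, 0.004, 3.142]
wrist_force: [1.4, 1.2, 7.7]
width: 0.0004
finger_force: 3.8
```

```bash
cat >> h.py <<'E'
def chk(name,z):
    o=robot.get_obs();print(o["time"],o["tool_pos"],o["wrist_force"])
    for c in("side","scene"):
        s=snapshot(c)
        for t,h in dict(plunger_top=z,tall_vial=.05,short_vial_a=.05).items():
            for q in finder.landmark_of(c,t)[:4]:
                p=atz(s,q["xy"],h)-[.578,-.2535,0];print(c,t,np.round(q["xy"]),round(q["confidence"],2),(p+[.578,-.2535,0]).round(4),"r",np.hypot(*p[:2]).round(3),"ang",np.degrees(np.arctan2(p[1],p[0])).round(1)%360)
        if c=="side": cv2.imwrite(f"pics/{name}.png",cv2.resize(s["img"][150:270,250:390,::-1],None,fx=5,fy=5,interpolation=cv2.INTER_CUBIC))
E
python3 -c "
from h import *
chk('c4',.067)"
```

```text
6.9 [ 0.49160871 -0.29459869  0.06698993] [1.44544307 1.24102949 7.71346264]
side plunger_top [348. 208.] 0.63 [ 0.4895 -0.2925  0.067 ] r 0.097 ang 203.8
side tall_vial [289. 206.] 0.62 [ 0.6226 -0.2664  0.05  ] r 0.046 ang 343.9
side short_vial_a [282. 212.] 0.55 [ 0.6274 -0.2368  0.05  ] r 0.052 ang 18.7
side short_vial_a [322. 223.] 0.47 [ 0.5302 -0.2414  0.05  ] r 0.049 ang 165.7
side short_vial_a [287. 230.] 0.41 [ 0.5885 -0.1882  0.05  ] r 0.066 ang 80.8
```

Easing up to feel whether the pin follows into the notch.

Emit:
drive_tool(deltas="0 0 -0.03 0 0 0 0; 0 0 -0.06 0 0 0 0; 0 0 -0.06 0 0 0 0")

```text
time: 7.6
tool_pos: [0.4907, -0.2943, 0.0718]
ee_rot: [-3.14, 0.002, 3.142]
wrist_force: [1.8, -0.6, 3.6]
width: 0.0008
finger_force: 2.0
```

Emit:
drive_tool(deltas="0 0 -0.03 0 0 0 0; 0 0 -0.03 0 0 0 0")

```text
time: 7.8
tool_pos: [0.4893, -0.2939, 0.0738]
ee_rot: [3.141, -0.001, 3.141]
wrist_force: [-1.0, -0.2, 3.8]
width: 0.0005
finger_force: 1.9
```

Emit:
drive_tool(deltas="0 0 -0.3 0 0 0 0; 0 0 -0.6 0 0 0 0; 0 0 -0.9 0 0 0 0; 0.3 0 -1 0 0 0 0; 0.6 0 -1 0 0 0 0")

```text
time: 8.3
tool_pos: [0.4297, -0.2941, 0.1752]
ee_rot: [-3.14, 0.001, -3.141]
wrist_force: [0.7, -0.7, -0.3]
width: 0.0006
finger_force: 0.0
```

```bash
python3 -c "
from h import *
chk('c5',.077)"
```

```text
8.3 [ 0.42965961 -0.29411182  0.17519793] [ 0.70341867 -0.69947401 -0.34068692]
side plunger_top [352. 207.] 0.64 [ 0.4786 -0.2878  0.077 ] r 0.105 ang 199.1
side plunger_top [289. 287.] 0.32 [ 0.5028 -0.0334  0.077 ] r 0.233 ang 108.9
side tall_vial [290. 206.] 0.69 [ 0.6195 -0.2638  0.05  ] r 0.043 ang 346.1
side short_vial_a [282. 210.] 0.68 [ 0.6305 -0.2467  0.05  ] r 0.053 ang 7.4
side short_vial_a [323. 226.] 0.58 [ 0.5243 -0.2332  0.05  ] r 0.057 ang 159.3
side short_vial_a [289. 227.] 0.53 [ 0.5899 -0.1988  0.05  ] r 0.056 ang 77.8
side short_vial_a [293. 286.] 0.27 [ 0.5085 -0.0565  0.05  ] r 0.209 ang 109.4
scene tall_vial [296. 190.] 0.68 [ 0.6265 -0.2652  0.05  ] r 0.05 ang 346.4
```

View pics/c5.png

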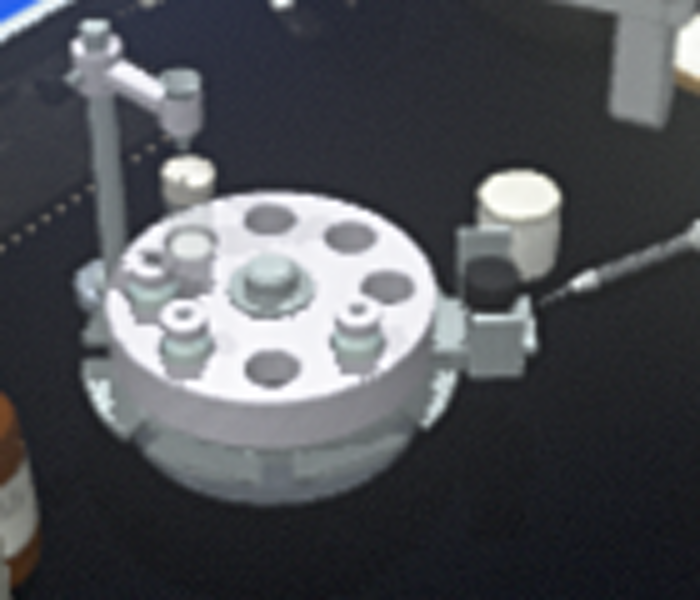

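The tall vial now stands under the guide, and the knob is level with the ear tops. I'll triangulate the knob's height from the side and wrist views before handing in.

```bash
python3 - <<'E'
from h import *
o=robot.get_obs();W=np.eye(4);W[:3,:3]=Rotation.from_euler("xyz",o["ee_rot"]).as_matrix();W[:3,3]=o["tool_pos"]
s=snapshot("wrist");T=W@np.array(s["hand_eye"]);w=finder.landmark_of("wrist","plunger_top");k=finder.landmark_of("wrist","tall_vial")
v=snapshot("side");q=finder.landmark_of("side","plunger_top")
print([(x["xy"],x["confidence"]) for x in w[:2]],q[0]["xy"])
for x in w[:2]: print(tri([ray(s,x["xy"],T),ray(v,q[0]["xy"])]).round(4),atz(s,x["xy"],.077,T).round(4))
cv2.imwrite("pics/w6.png",s["img"][...,::-1])
E
```

```text
[] [349.0, 206.9]
```

View pics/w6.png

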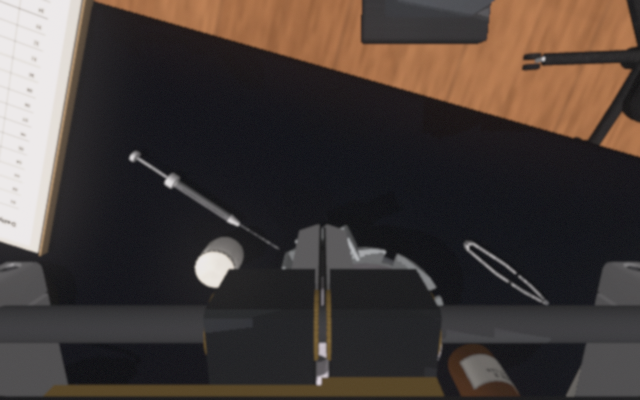

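The fingers hide the knob in this view, so I'll step aside (left and back) for a clear look.

Emit:
drive_tool(deltas="0.5 0.8 0 0 0 0 0; 0.5 0.8 0 0 0 0 0; 0.5 0.8 0 0 0 0 0; 0.5 0.8 0 0 0 0 0")

```text
time: 9.35
tool_pos: [0.38, -0.2137, 0.1744]
ee_rot: [-3.14, 0.001, -3.141]
wrist_force: [-0.1, -0.2, 0.8]
width: 0.0002
finger_force: 0.0
```

```bash
python3 - <<'E'
from h import *
o=robot.get_obs();W=np.eye(4);W[:3,:3]=Rotation.from_euler("xyz",o["ee_rot"]).as_matrix();W[:3,3]=o["tool_pos"]
s=snapshot("wrist");T=W@np.array(s["hand_eye"]);w=finder.landmark_of("wrist","plunger_top")
R=[]
if w: R.append(ray(s,w[0]["xy"],T));print(w[0],atz(s,w[0]["xy"],.077,T).round(4))
for c in("side","scene"):
    v=snapshot(c);q=finder.landmark_of(c,"plunger_top")
    if q: R.append(ray(v,q[0]["xy"]));print(c,q[0],atz(v,q[0]["xy"],.077).round(4))
print(tri(R).round(4),o["tool_pos"],o["wrist_force"])
E
```

```text
side {'xy': [348.8, 201.8], 'confidence': 0.65} [ 0.4905 -0.3022  0.077 ]
[0.2311 0.4766 0.7288] [ 0.37999669 -0.21367399  0.17439708] [-0.11061019 -0.21210882  0.76850442]
```

The force readings settle it. At 3.2 mm of press the knob still pushed back with 3.8 N, the free spring's force, so the pin had risen into the notch. The pictures agree, so I'm handing in.

```bash
python3 -c "
from bench import robot
print(robot.close_job())"
```

```text
the job is handed in; nothing more can be done
None
```

The drum was turned one step anticlockwise, the tall vial stands under the needle guide, and the job is handed in; spring force on the way up and the side view show the plunger risen into its notch, but I had no exact height reading of the knob to confirm it was fully up.

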